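Complete a punching-tool cassette and unclip it from its loading stand

ROBOT

A 6-joint arm with a two-finger parallel gripper is mounted at the origin on the work surface. World frame = base frame: x ahead of the robot, y to its left, z up, the work surface at z = 0. Lengths are in m, angles in rad, forces in N, time in s.
With the tool pointing down it reaches from about 0.3 to 0.875 m from the base axis. Payload 6.4 kg.
Tool frame: the origin (TCP) lies at the very end of the fingers, on their centre line; the grasp point (between the pads) lies 19 mm behind it; z points along the fingers, y is the line along which they close (so a half turn about z gives the same grasp; the last joint's range is limited). The gripper opens to 85 mm and grips with 20 to 120 N. Pads are 22 mm wide; open, the fingers measure 114 mm over their backs; the gripper's body (76 mm by 85 mm) begins 54 mm behind the grasp point. The pads swing forward as they close: fully open they stand 13 mm farther back than shut.
Start: joints at [-1.377, 0.181, 1.607, -0, 1.354, -0.206], TCP at [0.224, -0.53, 0.231] pointing down, gripper open.
Joint ranges: [-2.99, 2.99], [-0.89, 2.07], [0.3, 2.58], [-1.14, 4.28], [0, 2.63], [-3.12, 3.12]. Speed limits (rad/s): [2.57, 2.57, 3.01, 3.14, 3.14, 3.14].

INTERFACE

Orientations are given as a unit quaternion [w, x, y, z].
In Python, from bench import ctrl gives the robot as it stands.
- The arm moves only by the tool jog_arm, never from a script. Its argument "series" is a list that holds one entry, the list of rows, each a list of 7 numbers: the shift along the tool's x, y, z in mm, then the turn, a rotation vector about the tool's x, y, z in rad, then the finger opening in mm, from 0 to 85.4. In form: [[[tx, ty, tz, rx, ry, rz, gripper], ...]]. A call has exactly 10 rows; each row shifts and turns the commanded pose from where the row before left it, along the tool's axes as they then stand; what a row does not reach is not made up. A row lasts 1/10 s, in which the tool goes at most 50 mm and 8.59 degrees, less where a joint would pass 70% of its speed; a pose out of reach is approached as far as the arm can. A call with a gripper value outside its range is refused whole. The fingers move at their own pace and stop on an object; the grip force is fixed at half the most. Time passes only in rows, so rows that do not move let the fingers close, or fill a call up. It gives the time, the measured TCP pose, the force, the opening and the grip force at its end, in the units of the state.
- ctrl.get_obs(): the state, without advancing time (a new reading comes with each control period).
- ctrl.camera(name): name is "scene" or "top" or "wrist"; returns a dict with "frame" (420x560x3 uint8, blue, green, red), "z_map" (420x560 float32, m along the optical axis (not along the pixel's ray), 0 where there is no reading), "fx", "fy", "cx", "cy" (pixels), "xyz" and "rotation" of the camera in the world. Camera axes: x right, y down, z forward; pixel columns grow to the right and rows downward; lengths in m; the calibration is good to about 2 mm. A picture is of the moment at which its call begins.
- ctrl.hand_in(): hands the job in; it is judged then, once.
The state is a dict: "time_s": time; "q": joint angles; "dq": joint speeds; "joint_efforts": joint torques, N m; "eef_pos": TCP position; "eef_rot": TCP orientation; "wrist_force": force on the tool from outside, world axes, zero at the start; "torque": the same for the moment, N m; "opening": opening from 0.0 (shut) to 1.0 (fully open); "grasp_force": force on a finger pad.
Only numpy, scipy, OpenCV 4.12 (cv2) and the standard library are available. Lean on these libraries where they do the work, as an engineer would, in place of code of your own. Each camera call takes 0.05 s, during which the arm holds its last target. There are 200 camera calls.

TASK

The black tool cassette clipped in the loading stand still lacks its stripper plate: pick the small brass plate up off the bench and lay it, without dropping it, flat on top of the cassette's die, between the four yellow pins, and let go of it. Then squeeze the cassette's two orange side catches together, lift the cassette out of the stand, and finish while holding it there in the gripper by the squeezed catches, still and level, at least 10 cm above the stand, with the brass plate still in its seat. Leave everything else on the bench where it is.

Things in the scene. Friction and masses are not known exactly. Their poses are not given: they have to be found in the camera images.
- stripper_plate: the stripper plate: a flat round brass disc 42 mm across and 8 mm thick with a dark hole in the middle, 80 g, lying flat on the bench to the left or right of the stand. Origin at the centre of its underside, z up; its yaw does not matter
- cassette: the tool cassette: a loose black plastic tray 54 mm (its x) by 168 mm (its y), deck 12 mm high, 0.5 to 0.8 kg. Origin at the centre of its underside, z up. It carries, fixed: a steel die 40 mm across at y = +53 mm, top at 28 mm; a steel punch 38 mm across at y = -53 mm, top at 71 mm; in the middle a bridge with the catches, top at 61 mm. At the start it sits in the stand, axes along the stand's
- seat (a point): the seat, centre of the die's top, where the centre of the plate's underside shall lie: 53 mm along the cassette's +y, 28 mm above its origin. Four yellow round-topped locating pins, 6 mm thick, stand round it at (+-13, +-22.5) mm in the cassette's x, y, tops 13 mm above the seat; they leave the plate 2 mm of play all round and the -x and +x sides open for fingers
- grip (a point): the point midway between the two orange catch pads, at half their height, 41 mm above the cassette's origin. The pads stand on the -x and +x sides of the bridge, each 26 mm wide (y), from 28 to 54 mm above the cassette's origin; outer faces 54 mm apart when sprung out, 42 mm when fully squeezed. The fingers close on them along the cassette's x
- catch_front (a joint): the -x side catch of the cassette, an orange push pad: 0 = sprung out, hooked under the stand's keeper; grows as the pad is pushed inward, stop at 0.006 m. The hook is clear of the keeper once it is pushed in by 0.004. The spring takes about 3 N to start and 8 N at the stop; let go, it springs out again
- catch_rear (a joint): the +x side catch of the cassette, an orange push pad: 0 = sprung out, hooked under the stand's keeper; grows as the pad is pushed inward, stop at 0.006 m. The hook is clear of the keeper once it is pushed in by 0.004. The spring takes about 3 N to start and 8 N at the stop; let go, it springs out again
- stand: the loading stand: fixed grey base plate 104 mm (x) by 212 mm (y), 8 mm thick, on which the cassette sits; origin at the centre of its underside, z up. Dark keepers, 34 mm wide (y), stand 28 to 41 mm out on its -x and +x sides, tops 29 mm up, 7 mm below the catch pads; rails and stops, 20 mm up, guide the cassette with 1 to 1.5 mm play. It lifts straight up once both catches are squeezed
- spacer_ring: flat bright steel ring lying on the bench, 60 mm across, 38 mm bore, 7 mm thick; not part of this job; origin at the centre of its underside
- spare_die: plain steel die disc, 56 mm across and 28 mm high, standing on the bench; bystander; origin at the centre of its underside
- spare_punch: short stepped steel punch standing on the bench, 44 mm across and 52 mm high; bystander; origin at the centre of its underside
- spring_punch: steel punch assembly with a black coil spring, standing upright, 52 mm across and 114 mm high; bystander; origin at the centre of its underside
- slotted_die: big steel die disc with a dark slot, 90 mm across and 30 mm high; bystander; origin at the centre of its underside
- spray_can: white and blue spray can, 52 mm across and 170 mm high; bystander; origin at the centre of its underside
- parts_bin: open blue plastic bin with small steel parts, 100 x 80 mm and 50 mm high; bystander; origin at the centre of its underside
Mind the look-alikes: they are no part of the job. Of the things shaped like the stripper_plate, the brass one is meant. Several things have the shape of the spacer_ring; the one meant has the colours described above.

How it is judged:
By the outcome, as a careful person would: the job done as asked, in the order asked, and still so for the second after the job is handed in, while the arm keeps its last pose, push and grip.
It also fails if it takes over 51 s, if anything falls off the work surface, if the arm or the gripper's body presses on something with over 40 N, if the wrist force passes 120 N, or if a joint passes its speed limit or range.

## Working session

There is one attempt and no reset: what is moved stays moved. The work goes in short steps, Python scripts to look and compute and a tool call to move; the robot and the scene stay as the last step left them, time stands still between calls to the robot, and variables do not carry over. Pictures are saved under pics/ and viewed, at most 10 in all, crops included, and the job is handed in when it is done.

Besides the shell and the picture viewer there is one more tool, called after ">>>" by a JSON object that holds its "fn" and its "kwargs", one argument or row to a line. jog_arm: Moves the arm, as the interface text tells. Its arguments: {"type":"object","properties":{"series":{"type":"array"}},"required":["series"]}

```bash
mkdir -p pics
cat > h.py <<'E'
import numpy as np, cv2, pickle
from bench import ctrl
def grab(n,tag):
    c=ctrl.camera(n); pickle.dump(c,open(f'{tag}.pkl','wb')); return c
def load(t): return pickle.load(open(f'{t}.pkl','rb'))
def R_(c):
    r=np.array(c['rotation'],float)
    if r.size==4:
        from scipy.spatial.transform import Rotation as Ro
        return Ro.from_quat(r[[1,2,3,0]]).as_matrix()
    return r.reshape(3,3)
def cloud(c):
    h,w=c['z_map'].shape; u,v=np.meshgrid(np.arange(w),np.arange(h)); z=c['z_map']
    P=np.stack([(u-c['cx'])/c['fx']*z,(v-c['cy'])/c['fy']*z,z],-1)
    return P@R_(c).T+np.array(c['xyz'])
def ray(c,u,v,h):
    d=R_(c)@np.array([(u-c['cx'])/c['fx'],(v-c['cy'])/c['fy'],1]); p=np.array(c['xyz'])
    return p+d*(h-p[2])/d[2]
def proj(c,p):
    q=R_(c).T@(np.array(p)-np.array(c['xyz'])); return q[0]/q[2]*c['fx']+c['cx'],q[1]/q[2]*c['fy']+c['cy']
E
python3 - <<'E'
from h import *
a=grab('top','top0');b=grab('scene','scene0');c=grab('wrist','wrist0')
for t,k in zip('tsw',(a,b,c)): print(t,k['xyz'],np.round(k['rotation'],3).tolist(),k['fx'],k['cx'],k['cy'])
cv2.imwrite('pics/top0.png',cv2.resize(a['frame'],(800,600)))
cv2.imwrite('pics/scene0.png',cv2.resize(b['frame'],(800,600)))
o=ctrl.get_obs();print(o)
E
```

```text
t [0.42637418 0.01955849 1.29790354] [-0.035, 0.706, -0.706, 0.043] 477.19975438222787 286.54466429262277 205.97164153117882
s [1.19093719 0.16981816 1.04072518] [-0.169, 0.594, 0.756, -0.217] 513.1562815306697 280.8682528937817 204.56250567272633
w [ 0.29925915 -0.49634522  0.37313461] [0.135, 0.822, -0.545, -0.09] 363.7099182345269 283.6881696335725 212.88334593938671
{'time_s': 0.15, 'q': array([-1.37728642e+00,  1.81404152e-01,  1.60775512e+00, -6.25138424e-06,
        1.35381811e+00, -2.06308660e-01]), 'dq': array([ 0.00015966, -0.00244558, -0.00195592,  0.00082517, -0.00015658,
        0.00020559]), 'joint_efforts': array([ 1.12545800e-03, -4.45262110e+01, -3.51690960e+01, -1.63143159e-04,
        5.84027701e-03,  3.68126121e-05]), 'eef_pos': array([ 0.22374658, -0.52922517,  0.23058334]), 'eef_rot': array([-6.92370210e-04,  9.80084228e-01,  1.98581035e-01,  1.37880018e-06]), 'wrist_force': array([-0.45772046, -0.40392928,  0.01044726]), 'torque': array([-0.02812304,  0.07375511, -0.0630955 ]), 'grasp_force': 0.0, 'opening': 0.9970597823491933}
```

View pics/top0.png

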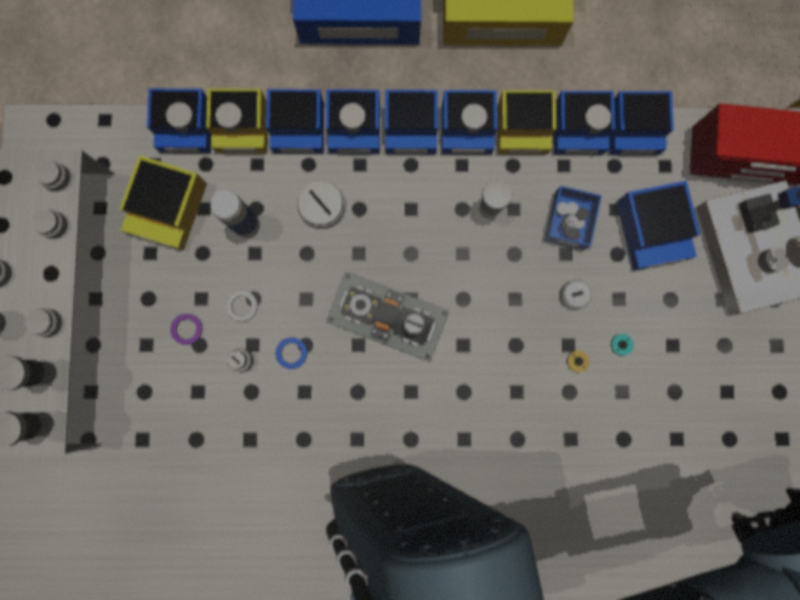

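View pics/scene0.png

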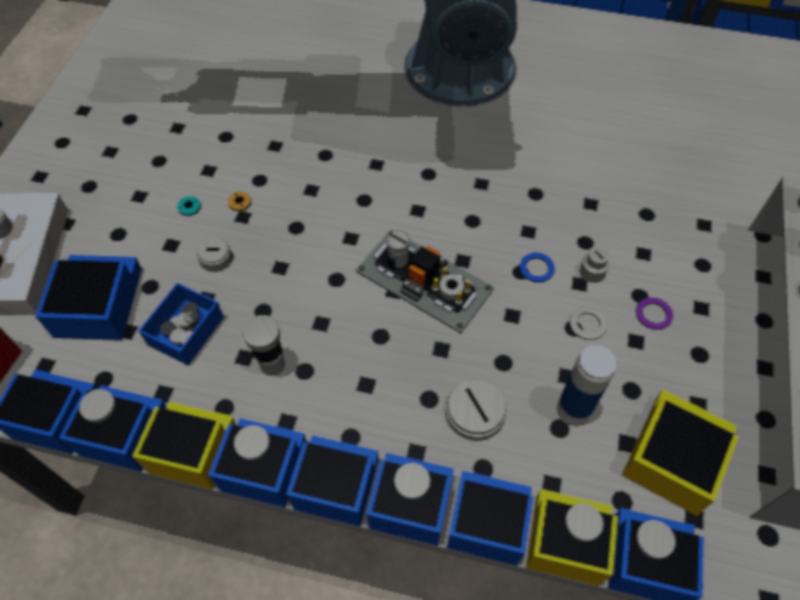

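The top view shows the brass plate at (578,361), with a teal look-alike at (622,345). The stand is centred near (388,316), with the die and its yellow pins at (360,304) and the punch at (414,323). In the scene view the plate is at (239,201), the die at (452,285) and the punch at (398,240).

Run:
```python
from h import *
a=load('top0');b=load('scene0')
s=0.7
def tri(pa,pb):
    A=[];B=[]
    M=np.zeros((3,3));y=np.zeros(3)
    for c,(u,v) in ((a,pa),(b,pb)):
        d=R_(c)@np.array([(u*s-c['cx'])/c['fx'],(v*s-c['cy'])/c['fy'],1]);d/=np.linalg.norm(d)
        Q=np.eye(3)-np.outer(d,d);M+=Q;y+=Q@np.array(c['xyz'])
    return np.linalg.solve(M,y)
print('plate',tri((578,361),(239,201)),'die',tri((360,304),(452,285)),'punch',tri((414,323),(398,240)))
P=cloud(a)
hsv=cv2.cvtColor(a['frame'],cv2.COLOR_BGR2HSV)
# corners of stand by depth
m=((P[...,2]>0.004)&(P[...,2]<0.12)); m[:180]=0;m[260:]=0;m[:,:220]=0;m[:,325:]=0
pts=P[m]; r=cv2.minAreaRect((pts[:,:2]*1000).astype(np.float32)); print(r,m.sum())
for u,v in((578,361),(586,361),(360,304),(414,323),(388,316)): print(u,v,P[int(v*s),int(u*s)], ray(a,u*s,v*s,0.008))
im=a['frame'][185:262,220:330]; cv2.imwrite('pics/crop.png',cv2.resize(im,None,fx=7,fy=7,interpolation=cv2.INTER_CUBIC))
m=cv2.inRange(hsv,(10,90,60),(28,255,255)); m[:235]=0;m[270:]=0;m[:,:380]=0;m[:,425:]=0
v,u=np.nonzero(m);print('brass',u.mean(),v.mean(),len(u),ray(a,(u.min()+u.max())/2,(v.min()+v.max())/2,0.008),np.median(P[m>0],0))
```

```text
plate [ 0.44421352 -0.31611242  0.00216818] die [0.54910299 0.09655591 0.03236977] punch [ 0.51095579 -0.00327758  0.07340692]
((534.5824584960938, 44.627777099609375), (215.58282470703125, 284.35498046875), 0.03212321922183037) 3253
578 361 [ 0.44580774 -0.31287963  0.00501888] [ 0.44388384 -0.31368627  0.008     ]
586 361 [ 0.44580397 -0.3288802   0.00604657] [ 0.44389448 -0.32884164  0.008     ]
360 304 [0.55048106 0.09943667 0.03893081] [0.55135363 0.0986687  0.008     ]
414 323 [ 0.51058015 -0.00053687  0.08080113] [ 0.51534869 -0.00390511  0.008     ]
388 316 [0.52399675 0.04566711 0.07231246] [0.5285785  0.04540977 0.008     ]
brass 404.28662420382165 252.46496815286625 157 [ 0.44441985 -0.31207711  0.008     ] [ 0.4457257  -0.31174067  0.00736779]
```

View pics/crop.png

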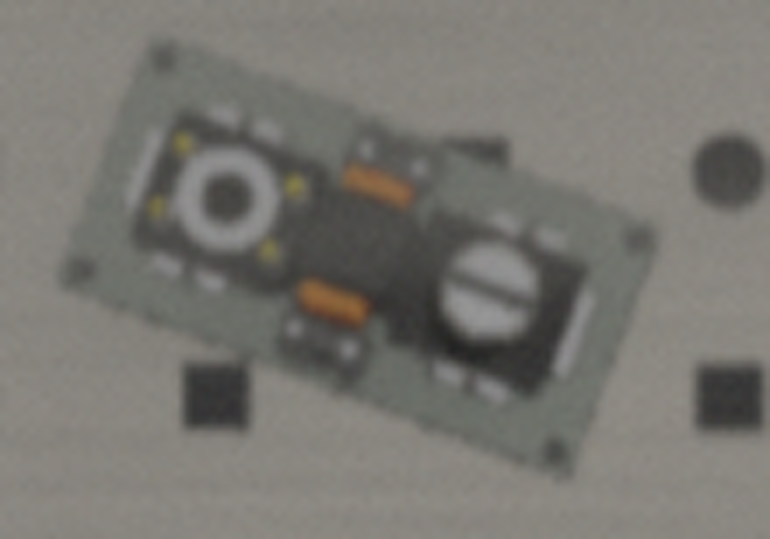

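The crop shows the die at (226,198), the punch at (488,292), the catch tops at (378,184) and (333,302), and the base screws at (163,57), (638,238), (555,450) and (77,270). I'll work out the yaw and the first move from these.

Run:
```python
from h import *
a=load('top0')
f=lambda x,y,h: ray(a,220+(x-3)/7,185+(y-3)/7,h)
die=f(226,198,.036);pun=f(488,292,.079);pa=f(378,184,.062);pb=f(333,302,.062)
sc=[f(*p,.008) for p in((163,57),(638,238),(555,450),(77,270))]
print(die,pun,(pa+pb)/2,np.mean(sc,0),(die+pun)/2)
for d in (die-pun,sc[0]-sc[1],sc[3]-sc[2]): print('yaw',np.degrees(np.arctan2(-d[0],d[1])))
for d in(pa-pb,sc[0]-sc[3],sc[1]-sc[2]):print('yaw',np.degrees(np.arctan2(d[1],d[0])))
```

```text
[0.54848769 0.09732906 0.036     ] [ 0.5099737  -0.00129762  0.079     ] [0.52932445 0.04755753 0.062     ] [0.52983157 0.04785868 0.008     ] [0.52923069 0.04801572 0.0575    ]
yaw -21.330779881010702
yaw -20.87019351968843
yaw -20.53301461467574
yaw -20.583525311964394
yaw -21.237542471815804
yaw -21.570076016269027
```

```bash
cat >> h.py <<'E'
from scipy.spatial.transform import Rotation as Ro
def eef():
    o=ctrl.get_obs(); q=np.array(o['eef_rot']); return np.array(o['eef_pos']),Ro.from_quat(q[[1,2,3,0]]),o
def plan(target,yaw,n):
    """n equal rows to target with tool down, tool y at yaw (deg)"""
    p,R,o=eef(); y=np.radians(yaw)
    ty=np.array([np.cos(y),np.sin(y),0]);tz=np.array([0,0,-1.]);T=Ro.from_matrix(np.c_[np.cross(ty,tz),ty,tz])
    rv=(R.inv()*T).as_rotvec(); d=(np.array(target)-p)/n*1000
    print('at',p.round(4),'F',np.round(o['wrist_force'],1),'open',round(o['opening']*85.4,1),'g',round(o['grasp_force'],1),'t',o['time_s'])
    for i in range(n):
        r=R*Ro.from_rotvec(rv*i/n); print((r.inv().apply(d)).round(1).tolist(),(rv/n).round(4).tolist())
E
python3 -c "
from h import *
plan([.444,-.313,.12],-21,8)"
```

```text
at [ 0.2237 -0.5292  0.2306] F [-0.5 -0.4  0. ] open 85.1 g 0.0 t 0.15
[35.9, -14.2, 13.9] [-0.0001, -0.0001, -0.1006]
[37.1, -10.5, 13.8] [-0.0001, -0.0001, -0.1006]
[38.0, -6.7, 13.8] [-0.0001, -0.0001, -0.1006]
[38.5, -2.9, 13.8] [-0.0001, -0.0001, -0.1006]
[38.6, 1.0, 13.8] [-0.0001, -0.0001, -0.1006]
[38.3, 4.9, 13.8] [-0.0001, -0.0001, -0.1006]
[37.6, 8.7, 13.8] [-0.0001, -0.0001, -0.1006]
[36.5, 12.4, 13.8] [-0.0001, -0.0001, -0.1006]
```

>>> {"fn": "jog_arm", "kwargs": {
  "series": [
    [[36, -14, 14, 0, 0, -0.1006, 55], [37, -10.5, 14, 0, 0, -0.1006, 55], [38, -6.7, 14, 0, 0, -0.1006, 55], [38.5, -3, 14, 0, 0, -0.1006, 55], [38.6, 1, 14, 0, 0, -0.1006, 55], [38.3, 5, 14, 0, 0, -0.1006, 55], [37.6, 8.7, 13, 0, 0, -0.1006, 55], [36.5, 12.4, 13, 0, 0, -0.1006, 55], [0, 0, 0, 0, 0, 0, 55], [0, 0, 0, 0, 0, 0, 55]]
  ]
}}

```text
time_s: 1.15
eef_pos: [0.4443, -0.3127, 0.1208]
eef_rot: [-0.001, 0.824, 0.567, -0.0]
wrist_force: [-0.5, 0.3, -0.3]
opening: 0.645
grasp_force: 0.0
```

Run:
```python
from h import *
c=grab('wrist','w1'); plan([.444,-.313,.12],-21,1); print(c['xyz'])
P=cloud(c); p,R,o=eef(); L=R.inv().apply((P.reshape(-1,3)-p)).reshape(P.shape)
z=c['z_map']
m=(z>0)&(abs(L[...,2])<.06)&(P[...,2]>0.05)
print(m.sum())
if m.sum():
  for s in(-1,1):
    k=m&(s*L[...,1]>0)
    if k.sum(): print(s,k.sum(),np.percentile(L[k],[1,50,99],axis=0)*1000)
cv2.imwrite('pics/w1.png',c['frame'])
```

```text
at [ 0.4441 -0.3138  0.1213] F [ 0.3  0.6 -0.3] open 55.1 g 0.0 t 1.2
[0.7, -0.4, 1.3] [-0.0003, 0.0003, 0.0]
[ 0.47331427 -0.23473044  0.26340302]
16751
-1 8353 [[ -8.46963955 -60.1461544  -59.90892569]
 [  9.04773805 -40.26672788 -52.55785824]
 [ 15.45115064 -27.99041198  -7.56191712]]
1 8398 [[ -8.43559     25.76835803 -59.89473849]
 [  9.09220975  38.19656554 -52.6071337 ]
 [ 15.50606621  57.93732464  -7.32229962]]
```

View pics/w1.png

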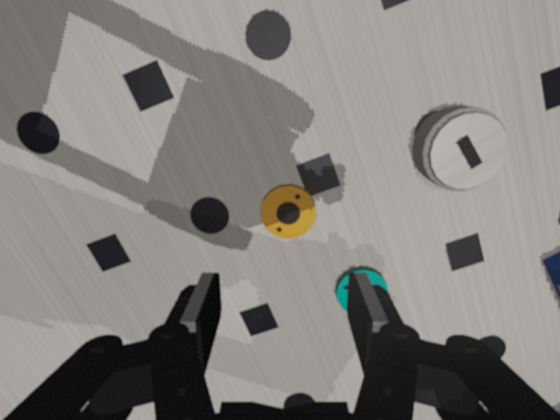

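The wrist view shows the brass plate at (288,211) and both fingertips at the bottom. At 55 mm opening the tips stand about 7.3 mm behind the TCP. I'll descend partway and measure the tips at 43 mm as well.

>>> {"fn": "jog_arm", "kwargs": {
  "series": [
    [[0, 0, 10, 0, 0, 0, 43], [0, 0, 10, 0, 0, 0, 43], [0, 0, 10, 0, 0, 0, 43], [0, 0, 10, 0, 0, 0, 43], [0, 0, 10, 0, 0, 0, 43], [0, 0, 0, 0, 0, 0, 43], [0, 0, 0, 0, 0, 0, 43], [0, 0, 0, 0, 0, 0, 43], [0, 0, 0, 0, 0, 0, 43], [0, 0, 0, 0, 0, 0, 43]]
  ]
}}

```text
time_s: 2.2
eef_pos: [0.4445, -0.3138, 0.0718]
eef_rot: [0.0, 0.824, 0.567, 0.0]
wrist_force: [-0.8, -0.1, 0.3]
opening: 0.505
grasp_force: 0.0
```

```bash
cat >> h.py <<'E'
def fingers(c):
    P=cloud(c); p,R,o=eef(); L=R.inv().apply((P.reshape(-1,3)-p)).reshape(P.shape)*1000
    m=(c['z_map']>0)&(abs(L[...,2]+20)<22)&(abs(L[...,0])<14)&(abs(L[...,1])<50)&(P[...,2]>p[2]-.001)
    for s in(-1,1):
        k=L[m&(s*L[...,1]>0)]
        t=k[k[:,2]>k[:,2].max()-8]; i=np.percentile(abs(t[:,1]),3)
        print('finger',s,'tip z %.1f'%np.percentile(k[:,2],99.5),'inner y %.1f'%(s*i),'x %s'%np.percentile(t[:,0],[2,98]).round(1))
def brass(c):
    hsv=cv2.cvtColor(c['frame'],cv2.COLOR_BGR2HSV)
    m=cv2.inRange(hsv,(12,120,90),(28,255,255))
    n,l,s,_=cv2.connectedComponentsWithStats(m); i=1+s[1:,4].argmax()
    cs,_=cv2.findContours((l==i).astype(np.uint8),cv2.RETR_EXTERNAL,cv2.CHAIN_APPROX_NONE)
    e=cv2.fitEllipse(cv2.convexHull(max(cs,key=len))); return e
E
python3 - <<'E'
from h import *
for t in('w1','w2'):
    c=load(t) if t=='w1' else grab('wrist','w2')
    e=brass(c);print(t,e,[ray(c,*e[0],h).round(4) for h in(.004,.008)])
fingers(c);plan([.444,-.313,-.003],-21,5)
# triangulate plate height
M=np.zeros((3,3));y=np.zeros(3)
for t in('w1','w2'):
    c=load(t);u,v=brass(c)[0];d=R_(c)@np.array([(u-c['cx'])/c['fx'],(v-c['cy'])/c['fy'],1]);d/=np.linalg.norm(d);Q=np.eye(3)-np.outer(d,d);M+=Q;y+=Q@np.array(c['xyz'])
print('tri',np.linalg.solve(M,y))
u,v=map(int,brass(c)[0]);P=cloud(c);print('depth z',np.median(P[v-20:v+20,u-20:u+20,2]))
E
```

```text
w1 ((287.76531982421875, 211.0421905517578), (53.04319763183594, 54.3491325378418), 89.12333679199219) [array([ 0.4451, -0.3164,  0.004 ]), array([ 0.4455, -0.3152,  0.008 ])]
w2 ((287.2758483886719, 234.16085815429688), (63.83551025390625, 66.08462524414062), 84.11006164550781) [array([ 0.4451, -0.3163,  0.004 ]), array([ 0.4456, -0.3147,  0.008 ])]
finger -1 tip z -2.7 inner y -22.3 x [-8.9 12.2]
finger 1 tip z -3.1 inner y 20.4 x [-8.4 12.1]
at [ 0.4445 -0.3138  0.0717] F [-0.2 -1.9 -0.1] open 42.8 g 0.0 t 2.25
[0.1, -0.2, 14.9] [0.0001, 0.0001, 0.0001]
[0.1, -0.1, 14.9] [0.0001, 0.0001, 0.0001]
[0.1, -0.1, 14.9] [0.0001, 0.0001, 0.0001]
[0.1, -0.1, 14.9] [0.0001, 0.0001, 0.0001]
[0.1, -0.1, 14.9] [0.0001, 0.0001, 0.0001]
tri [ 0.44483388 -0.31705949  0.0019823 ]
depth z 0.008105050570739805
```

>>> {"fn": "jog_arm", "kwargs": {
  "series": [
    [[-1, 1.5, 0, 0, 0, 0, 58], [0, 0, 0, 0, 0, 0, 58], [0, 0, 20, 0, 0, 0, 58], [0, 0, 20, 0, 0, 0, 58], [0, 0, 20, 0, 0, 0, 58], [0, 0, 8, 0, 0, 0, 58], [0, 0, 4.5, 0, 0, 0, 58], [0, 0, 0, 0, 0, 0, 50], [0, 0, 0, 0, 0, 0, 40], [0, 0, 0, 0, 0, 0, 36]]
  ]
}}

```text
time_s: 3.25
eef_pos: [0.4459, -0.3156, -0.0]
eef_rot: [0.001, 0.824, 0.567, 0.0]
wrist_force: [-0.6, 1.2, 3.7]
opening: 0.456
grasp_force: 60.0
```

>>> {"fn": "jog_arm", "kwargs": {
  "series": [
    [[0, 0, 0, 0, 0, 0, 36], [0, 0, 0, 0, 0, 0, 36], [0, 0, 0, 0, 0, 0, 36], [0, 0, -4, 0, 0, 0, 36], [0, 0, -15, 0, 0, 0, 36], [0, 0, -25, 0, 0, 0, 36], [0, 0, -30, 0, 0, 0, 36], [0, 0, -30, 0, 0, 0, 36], [0, 0, -15, 0, 0, 0, 36], [0, 0, 0, 0, 0, 0, 36]]
  ]
}}

```text
time_s: 4.25
eef_pos: [0.4467, -0.3165, 0.1208]
eef_rot: [0.003, 0.824, 0.567, 0.0]
wrist_force: [-1.4, -0.2, -0.6]
opening: 0.455
grasp_force: 60.4
```

Run:
```python
from h import *
c=grab('wrist','w3');p,R,o=eef()
e=brass(c);print(e);fingers(c);P=cloud(c);u,v=map(int,e[0])
hsv=cv2.cvtColor(c['frame'],cv2.COLOR_BGR2HSV);m=cv2.inRange(hsv,(12,120,60),(28,255,255))>0
L=R.inv().apply(P[m]-p)*1000;print(len(L),np.percentile(L,[2,50,98],axis=0).round(1))
print('plate rel tool', (R.inv().apply(ray(c,*e[0],p[2]+.01)-p)*1000).round(1))
plan([.5485,.0973,.14],-21,10)
cv2.imwrite('pics/w3.png',c['frame'])
```

```text
((283.55914306640625, 295.4491882324219), (85.34844207763672, 95.91767883300781), 88.42462921142578)
finger -1 tip z -5.3 inner y -0.9 x [-13.   13.6]
finger 1 tip z -5.4 inner y 0.8 x [-13.3  13.4]
5538 [[-19.4 -18.2 -11.2]
 [  2.8   0.  -10. ]
 [ 19.   18.6  -6.2]]
plate rel tool [  0.1   0.2 -10. ]
at [ 0.4457 -0.3155  0.1188] F [ 0.8  0.  -2.4] open 39.0 g 60.4 t 4.3
[42.2, -5.2, -2.2] [0.0002, 0.0001, 0.0]
[42.2, -5.2, -2.2] [0.0002, 0.0001, 0.0]
[42.2, -5.2, -2.2] [0.0002, 0.0001, 0.0]
[42.2, -5.2, -2.2] [0.0002, 0.0001, 0.0]
[42.2, -5.2, -2.2] [0.0002, 0.0001, 0.0]
[42.2, -5.2, -2.1] [0.0002, 0.0001, 0.0]
[42.2, -5.2, -2.1] [0.0002, 0.0001, 0.0]
[42.2, -5.2, -2.1] [0.0002, 0.0001, 0.0]
[42.2, -5.2, -2.1] [0.0002, 0.0001, 0.0]
[42.2, -5.2, -2.1] [0.0002, 0.0001, 0.0]
```

View pics/w3.png

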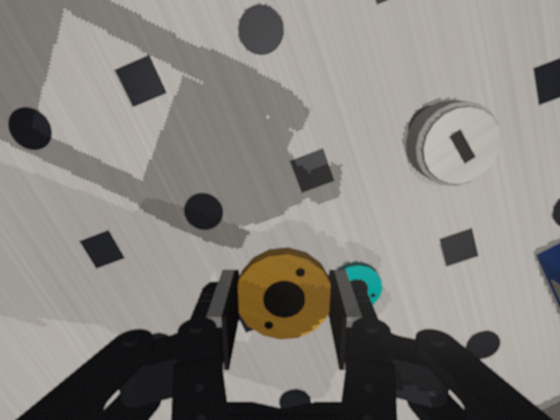

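The plate is gripped flat and centred at (284,295), with finger edges at about 237 and 333. Next I'll hover short of the seat so the wrist camera sees the die.

>>> {"fn": "jog_arm", "kwargs": {
  "series": [
    [[20, -3, -3, 0, 0, 0, 36], [40, -6, -4, 0, 0, 0, 36], [46, -6, -4, 0, 0, 0, 36], [46, -6, -4, 0, 0, 0, 36], [46, -6, -4, 0, 0, 0, 36], [46, -6, -2, 0, 0, 0, 36], [46, -6, 0, 0, 0, 0, 36], [46, -7, 0, 0, 0, 0, 36], [28, -6, 0, 0, 0, 0, 36], [0, 0, 0, 0, 0, 0, 36]]
  ]
}}

```text
time_s: 5.3
eef_pos: [0.5257, 0.0471, 0.1366]
eef_rot: [-0.002, 0.823, 0.568, -0.001]
wrist_force: [0.4, -0.8, -1.2]
opening: 0.454
grasp_force: 60.4
```

Run:
```python
from h import *
for i in range(3): plan([.5485,.0973,.14],-21,1)
c=grab('wrist','w4')
cv2.imwrite('pics/w4.png',cv2.resize(c['frame'][30:380,150:430],(640,800))[:, :] if 0 else cv2.resize(c['frame'],(800,600),interpolation=cv2.INTER_CUBIC))
e=brass(c);print(e)
```

```text
at [0.5257 0.0471 0.1366] F [ 0.4 -0.8 -1.2] open 38.7 g 60.4 t 5.3
[55.0, 3.5, -3.4] [-0.0039, -0.0001, 0.0047]
at [0.5257 0.0471 0.1366] F [ 0.4 -0.8 -1.2] open 38.7 g 60.4 t 5.3
[55.0, 3.5, -3.4] [-0.0039, -0.0001, 0.0047]
at [0.5257 0.0471 0.1366] F [ 0.4 -0.8 -1.2] open 38.7 g 60.4 t 5.3
[55.0, 3.5, -3.4] [-0.0039, -0.0001, 0.0047]
((283.47900390625, 293.3215026855469), (90.11871337890625, 95.74520874023438), 91.62857818603516)
```

View pics/w4.png

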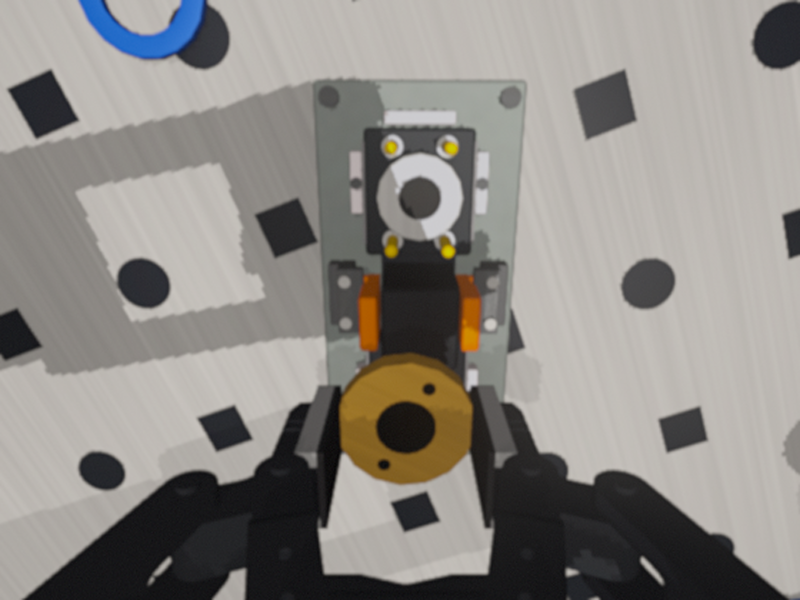

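The wrist view (at 800 px) shows the die at (420,197), pin tops at (391,147), (450,147), (391,250) and (447,250), and the held plate's hole at (406,427). Both are in one camera, so I'll take the relative offset from it.

Run:
```python
from h import *
c=load('w4');p,R,o=eef();P=cloud(c);z=c['z_map'];s=.7
def med(u,v,r=2,hi=None):
    q=P[int(v)-r:int(v)+r+1,int(u)-r:int(u)+r+1].reshape(-1,3);return np.median(q,0)
dz=[med(x*s,y*s)[2] for x,y in((390,197),(450,197),(420,228),(420,165))];print('die top z',np.round(dz,4))
pz=[med(x*s,y*s,1)[2] for x,y in((360,430),(450,430),(406,465),(406,385))];print('plate top z',np.round(pz,4))
pins=[ray(c,x*s,y*s,.049) for x,y in((391,147),(450,147),(391,250),(447,250))]
dv=(pins[0]+pins[1]-pins[2]-pins[3])/2;dh=(pins[1]+pins[3]-pins[0]-pins[2])/2
print('yaw',np.degrees(np.arctan2(-dv[0],dv[1])),np.degrees(np.arctan2(dh[1],dh[0])),np.linalg.norm(dv),np.linalg.norm(dh))
die=ray(c,420*s,197*s,np.mean(dz));pc=np.mean(pins,0)
pl=ray(c,406*s,427*s,np.mean(pz));print('die',die,'pinc',pc,'plate',pl,'tcp',p)
for t in(die,pc): print('move tool', R.inv().apply(t-pl)*1000)
ty=R.apply([0,1,0]);print('tool yaw',np.degrees(np.arctan2(ty[1],ty[0])))
print('sizes: die px dia mm',np.linalg.norm(ray(c,377*s,197*s,.036)-ray(c,463*s,197*s,.036)), 'plate', np.linalg.norm(ray(c,340*s,420*s,np.mean(pz))-ray(c,472*s,420*s,np.mean(pz))))
```

```text
die top z [0.0359 0.036  0.0358 0.0361]
plate top z [0.1446 0.1443 0.1448 0.1446]
yaw -21.09356476805101 -20.735426398005238 0.04457958410160559 0.025170310044275904
die [0.54970534 0.09471668 0.03595794] pinc [0.54939905 0.09512071 0.049     ] plate [0.52473126 0.04636442 0.14457456] tcp [0.52569897 0.04521009 0.13672549]
move tool [ 54.16649169   6.5748385  108.54482548]
move tool [54.42365724  6.09938511 95.50411058]
tool yaw -20.781213096109557
sizes: die px dia mm 0.03972833161056676 plate 0.039080176853340184
```

>>> {"fn": "jog_arm", "kwargs": {
  "series": [
    [[20, 2.3, 0, 0, 0, 0, 36], [34.3, 4, 0, 0, 0, 0, 36], [0, 0, 0, 0, 0, 0, 36], [0, 0, 15, 0, 0, 0, 36], [0, 0, 25, 0, 0, 0, 36], [0, 0, 20, 0, 0, 0, 36], [0, 0, 10, 0, 0, 0, 36], [0, 0, 8, 0, 0, 0, 36], [0, 0, 0, 0, 0, 0, 36], [0, 0, 0, 0, 0, 0, 36]]
  ]
}}

```text
time_s: 6.35
eef_pos: [0.5528, 0.0915, 0.0612]
eef_rot: [0.0, 0.824, 0.566, 0.0]
wrist_force: [-0.1, 0.1, -1.1]
opening: 0.453
grasp_force: 60.4
```

Run:
```python
from h import *
plan([.5497,.0947,.04],-21,1)
c=grab('wrist','w5')
im=c['frame'][195:375,165:405];cv2.imwrite('pics/w5.png',cv2.resize(im,(800,600),interpolation=cv2.INTER_CUBIC))
```

```text
at [0.5528 0.0915 0.0612] F [-0.1  0.1 -1.1] open 38.7 g 60.4 t 6.35
[1.9, -4.0, 21.2] [0.0007, -0.0002, -0.0001]
```

View pics/w5.png

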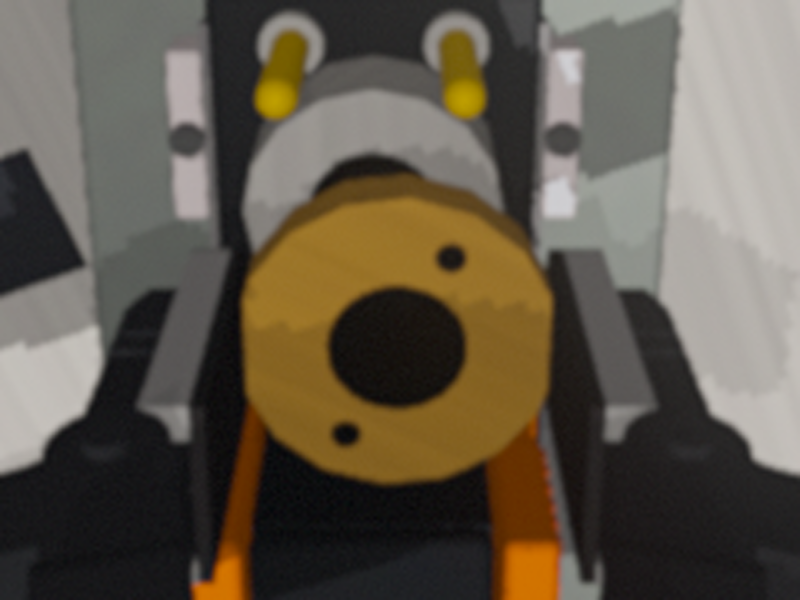

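The plate hole is at (397,347), the pin tops at (277,98) and (465,98), and the die edges span 243 to 500. The plate sits a few mm off in tool y, because the arm was still settling at the last look. I'll recompute from this picture.

Run:
```python
from h import *
c=load('w5');p,R,o=eef();P=cloud(c);k=3.3333
px=lambda x,y:(165+(x-1.2)/k,195+(y-1.2)/k)
zz=[np.median(P[int(px(*q)[1])-1:int(px(*q)[1])+2,int(px(*q)[0])-1:int(px(*q)[0])+2,2]) for q in((290,360),(500,360),(397,440),(397,240))];print('plate z',np.round(zz,4))
pins=[ray(c,*px(x,y),.0485) for x,y in((277,98),(465,98))];pm=np.mean(pins,0)
pl=ray(c,*px(397,347),np.mean(zz))
d=R.inv().apply(pm-pl)*1000;print('pins mid rel plate',d,'-> move',d[0]-22.5,d[1],'pin gap',np.linalg.norm(pins[1]-pins[0]))
print('plate-TCP',R.inv().apply(pl-p)*1000)
t=R.inv().apply(pins[1]-pins[0]);print('yaw err deg',np.degrees(np.arctan2(t[0],t[1])))
# die outline
de=[ray(c,*px(x,200),.036) for x in(243,500)];print('die mid',R.inv().apply(np.mean(de,0)-pl)*1000,np.linalg.norm(de[1]-de[0]))
print('top of die edge',R.inv().apply(ray(c,*px(371,90),.036)-pl)*1000)
plan([.5497,.0947,.04],-21,1)
```

```text
plate z [0.0691 0.0692 0.0691 0.069 ]
pins mid rel plate [26.19186047 -3.53903456 20.60354222] -> move 3.691860471340515 -3.5390345569821906 pin gap 0.02570077518041902
plate-TCP [-1.22758868 -1.14676427 -7.50093509]
yaw err deg -0.06687227303856734
die mid [ 4.96818505 -3.87945677 33.09324106] 0.03908630381266839
top of die edge [22.77742169 -3.82268575 33.10156748]
at [0.5531 0.0916 0.0616] F [-0.2  0.6 -1.2] open 38.8 g 60.4 t 6.4
[1.6, -4.3, 21.6] [0.0014, -0.0005, 0.0001]
```

>>> {"fn": "jog_arm", "kwargs": {
  "series": [
    [[3.4, -3.6, 0, 0, 0, 0, 36], [0, 0, 0, 0, 0, 0, 36], [0, 0, 4, 0, 0, 0, 36], [0, 0, 4, 0, 0, 0, 36], [0, 0, 0, 0, 0, 0, 36], [0, 0, 0, 0, 0, 0, 36], [0, 0, 0, 0, 0, 0, 36], [0, 0, 0, 0, 0, 0, 36], [0, 0, 0, 0, 0, 0, 36], [0, 0, 0, 0, 0, 0, 36]]
  ]
}}

```text
time_s: 7.4
eef_pos: [0.5503, 0.0963, 0.0529]
eef_rot: [0.0, 0.824, 0.567, 0.0]
wrist_force: [-0.6, 0.3, -0.3]
opening: 0.452
grasp_force: 60.4
```

Run:
```python
from h import *
plan([.5497,.0947,.04],-21,1)
c=grab('wrist','w6')
plan([.5497,.0947,.04],-21,1)
im=c['frame'][195:375,165:405];cv2.imwrite('pics/w6.png',cv2.resize(im,(800,600),interpolation=cv2.INTER_CUBIC))
```

```text
at [0.5503 0.0963 0.0529] F [-0.6  0.3 -0.3] open 38.6 g 60.4 t 7.4
[-1.8, -0.0, 12.9] [0.0002, -0.0001, 0.0003]
at [0.5503 0.0963 0.0529] F [ 0.  -0.3 -1. ] open 38.9 g 60.4 t 7.45
[-1.8, 0.0, 12.9] [0.0001, -0.0, 0.0003]
```

View pics/w6.png

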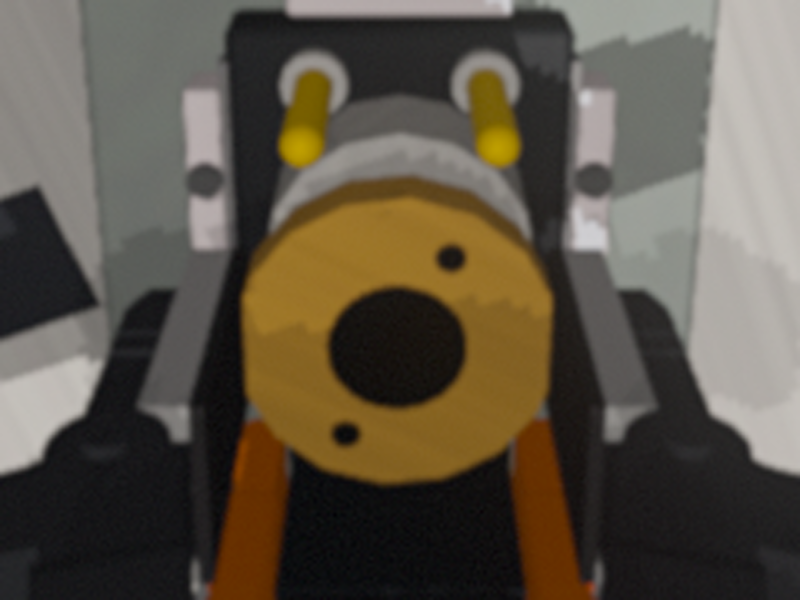

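Pin tops are at (300,147) and (497,147), and the plate hole is at (397,347), so it is centred laterally. I'll check fore and aft.

Run:
```python
from h import *
c=load('w6');p,R,o=eef();P=cloud(c);k=3.3333
px=lambda x,y:(165+(x-1.2)/k,195+(y-1.2)/k)
zz=[np.median(P[int(px(*q)[1])-1:int(px(*q)[1])+2,int(px(*q)[0])-1:int(px(*q)[0])+2,2]) for q in((290,360),(500,360),(397,440),(397,240))];print('plate z',np.round(zz,4))
pins=[ray(c,*px(x,y),.0485) for x,y in((300,147),(497,147))]
for u,v in((300,147),(497,147)): print('pin depth z',P[int(px(u,v)[1])-3:int(px(u,v)[1])+4,int(px(u,v)[0]),2].round(4))
pl=ray(c,*px(397,347),np.mean(zz)); d=R.inv().apply(np.mean(pins,0)-pl)*1000
print('move',d[0]-22.5,d[1],np.linalg.norm(pins[1]-pins[0]))
de=ray(c,*px(398,134),.036);print('die far edge',R.inv().apply(de-pl)*1000)
b=ray(c,*px(397,484),np.mean(zz));print('plate near edge',R.inv().apply(b-pl)*1000)
t=ray(c,*px(397,197),np.mean(zz));print('plate far edge',R.inv().apply(t-pl)*1000)
```

```text
plate z [0.0609 0.0606 0.061  0.0605]
pin depth z [0.0475 0.0483 0.0476 0.0482 0.049  0.0478 0.0494]
pin depth z [0.0488 0.0488 0.049  0.0489 0.0489 0.0493 0.0488]
move -0.03080332063775515 0.21645561403763525 0.025845872162875982
die far edge [19.21192386  0.16632504 24.73306305]
plate near edge [-2.09328280e+01 -1.11570663e-02 -9.23254276e-04]
plate far edge [2.10075822e+01 1.11969098e-02 9.26551350e-04]
```

>>> {"fn": "jog_arm", "kwargs": {
  "series": [
    [[-0.3, 0.1, 3, 0, 0, 0, 36], [0, 0, 3, 0, 0, 0, 36], [0, 0, 3, 0, 0, 0, 36], [0, 0, 3, 0, 0, 0, 36], [0, 0, 2.5, 0, 0, 0, 36], [0, 0, 1, 0, 0, 0, 36], [0, 0, 0.5, 0, 0, 0, 36], [0, 0, 0, 0, 0, 0, 36], [0, 0, 0, 0, 0, 0, 36], [0, 0, 0, 0, 0, 0, 36]]
  ]
}}

```text
time_s: 8.45
eef_pos: [0.5503, 0.096, 0.0369]
eef_rot: [0.0, 0.824, 0.567, 0.0]
wrist_force: [-0.4, -0.0, -1.2]
opening: 0.449
grasp_force: 60.4
```

```bash
cat > chk.py <<'E'
from h import *
c=grab('wrist','w7');P=cloud(c);k=3.3333
px=lambda x,y:(165+(x-1.2)/k,195+(y-1.2)/k)
zz=[np.median(P[int(px(*q)[1])-1:int(px(*q)[1])+2,int(px(*q)[0])-1:int(px(*q)[0])+2,2]) for q in((290,360),(500,360),(397,440),(397,240))];print('plate z',np.round(zz,4))
plan([.55,.096,.04],-21,1)
E
python3 chk.py
```

```text
plate z [0.0447 0.0451 0.0451 0.0451]
at [0.5503 0.096  0.0369] F [-0.1  0.2 -0.8] open 38.7 g 60.4 t 8.5
[-0.1, -0.3, -3.1] [0.0002, -0.0001, 0.0003]
```

Plate top is at 45 mm (seated would be 44 mm), with no contact force yet. I'll creep on down.

>>> {"fn": "jog_arm", "kwargs": {
  "series": [
    [[0, 0, 0.3, 0, 0, 0, 36], [0, 0, 0.3, 0, 0, 0, 36], [0, 0, 0.3, 0, 0, 0, 36], [0, 0, 0.2, 0, 0, 0, 36], [0, 0, 0, 0, 0, 0, 36], [0, 0, 0, 0, 0, 0, 36], [0, 0, 0, 0, 0, 0, 36], [0, 0, 0, 0, 0, 0, 36], [0, 0, 0, 0, 0, 0, 36], [0, 0, 0, 0, 0, 0, 36]]
  ]
}}

```text
time_s: 9.5
eef_pos: [0.5503, 0.096, 0.036]
eef_rot: [0.0, 0.824, 0.567, 0.0]
wrist_force: [-1.7, -0.6, 6.2]
opening: 0.457
grasp_force: 61.0
```

```bash
python3 chk.py
```

```text
plate z [0.0442 0.0438 0.0438 0.0439]
at [0.5503 0.0961 0.036 ] F [-3.2 -0.   5. ] open 38.8 g 61.0 t 9.55
[-0.2, -0.3, -4.0] [0.0002, -0.0, 0.0004]
```

Contact is made and the plate is seated. Now release and rise.

>>> {"fn": "jog_arm", "kwargs": {
  "series": [
    [[0, 0, 0, 0, 0, 0, 43], [0, 0, 0, 0, 0, 0, 46], [0, 0, 0, 0, 0, 0, 52], [0, 0, 0, 0, 0, 0, 60], [0, 0, 0, 0, 0, 0, 60], [0, 0, -5, 0, 0, 0, 60], [0, 0, -15, 0, 0, 0, 60], [0, 0, -25, 0, 0, 0, 66], [-25, 0, -25, 0, 0, 0, 72], [-28, 0, -15, 0, 0, 0, 72]]
  ]
}}

```text
time_s: 10.55
eef_pos: [0.5326, 0.0465, 0.1241]
eef_rot: [0.001, 0.823, 0.567, 0.002]
wrist_force: [0.6, -0.8, -0.2]
opening: 0.844
grasp_force: 0.0
```

>>> {"fn": "jog_arm", "kwargs": {
  "series": [
    [[0, 0, 0, 0, 0, 0, 72], [0, 0, 0, 0, 0, 0, 72], [0, 0, 0, 0, 0, 0, 72], [0, 0, 0, 0, 0, 0, 72], [0, 0, 0, 0, 0, 0, 72], [0, 0, 0, 0, 0, 0, 72], [0, 0, 0, 0, 0, 0, 72], [0, 0, 0, 0, 0, 0, 72], [0, 0, 0, 0, 0, 0, 72], [0, 0, 0, 0, 0, 0, 72]]
  ]
}}

```text
time_s: 11.55
eef_pos: [0.5313, 0.0466, 0.1207]
eef_rot: [-0.0, 0.824, 0.567, -0.0]
wrist_force: [-0.3, -0.6, 0.7]
opening: 0.845
grasp_force: 0.0
```

Run:
```python
from h import *
c=grab('wrist','w8');plan([.55,.096,.04],-21,1)
cv2.imwrite('pics/w8.png',cv2.resize(c['frame'][60:420,60:540],(800,600),interpolation=cv2.INTER_CUBIC))
e=brass(c);print(e)
```

```text
at [0.5312 0.0465 0.1207] F [-0.   0.2  0.3] open 72.2 g 0.0 t 11.6
[52.9, -0.2, 80.7] [-0.0, 0.0, 0.0002]
((283.84478759765625, 152.43765258789062), (72.09034729003906, 91.2350845336914), 178.48312377929688)
```

View pics/w8.png

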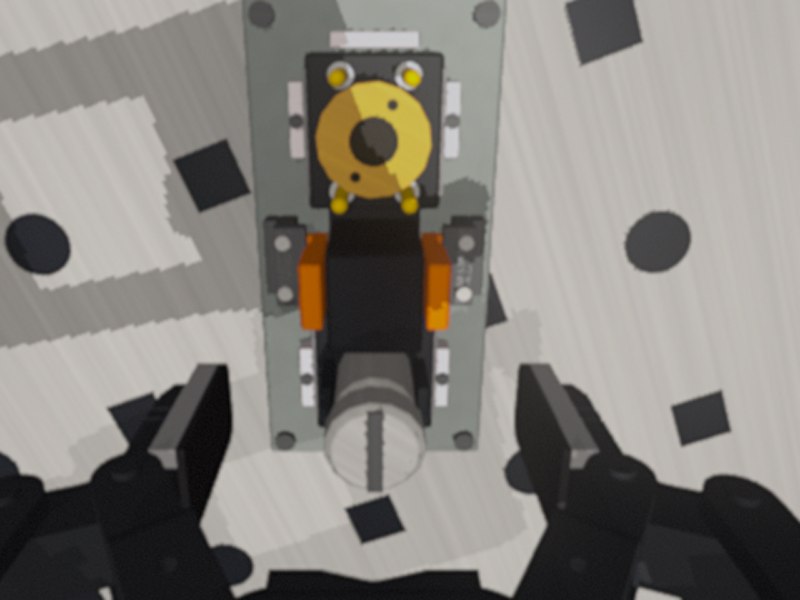

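The plate sits in its seat between all four pins: pins at (340,77), (412,77), (339,205) and (410,204), and the plate at (374,140). The gripper straddles the cassette axis, so I'll go down onto the catches.

>>> {"fn": "jog_arm", "kwargs": {
  "series": [
    [[0, 0, 10, 0, 0, 0, 70], [0, 0, 20, 0, 0, 0, 70], [0, 0, 20, 0, 0, 0, 70], [0, 0, 20, 0, 0, 0, 70], [0, 0, 10, 0, 0, 0, 70], [0, 0, 6, 0, 0, 0, 70], [0, 0, 3.5, 0, 0, 0, 70], [0, 0, 0, 0, 0, 0, 66], [0, 0, 0, 0, 0, 0, 62], [0, 0, 0, 0, 0, 0, 59]]
  ]
}}

```text
time_s: 12.6
eef_pos: [0.5319, 0.0465, 0.032]
eef_rot: [0.001, 0.824, 0.567, 0.001]
wrist_force: [-0.5, 0.1, -0.8]
opening: 0.691
grasp_force: 0.0
```

>>> {"fn": "jog_arm", "kwargs": {
  "series": [
    [[0, 0, 0, 0, 0, 0, 56], [0, 0, 0, 0, 0, 0, 54], [0, 0, 0, 0, 0, 0, 52], [0, 0, 0, 0, 0, 0, 49], [0, 0, 0, 0, 0, 0, 46], [0, 0, 0, 0, 0, 0, 43], [0, 0, 0, 0, 0, 0, 40], [0, 0, 0, 0, 0, 0, 36], [0, 0, 0, 0, 0, 0, 36], [0, 0, 0, 0, 0, 0, 36]]
  ]
}}

```text
time_s: 13.6
eef_pos: [0.5319, 0.0466, 0.0336]
eef_rot: [0.0, 0.824, 0.567, 0.0]
wrist_force: [-9.2, 1.0, 22.3]
opening: 0.443
grasp_force: 59.0
```

Run:
```python
from h import *
c=grab('wrist','w9');plan([.5312,.0465,.17],-21,1);e=brass(c);print(e)
u,v=e[0];P=cloud(c);print([np.median(P[int(v+a)-1:int(v+a)+2,int(u+b)-1:int(u+b)+2,2]).round(4) for a,b in((0,-28),(0,28),(-25,0),(25,0))])
```

```text
at [0.5319 0.0466 0.0336] F [-8.6  0.3 21.8] open 37.7 g 59.0 t 13.65
[-0.3, -0.5, -136.4] [0.0008, -0.0001, 0.0007]
((282.6804504394531, 190.1960906982422), (115.35409545898438, 143.91586303710938), 177.38291931152344)
[np.float64(0.0441), np.float64(0.0441), np.float64(0.0441), np.float64(0.0441)]
```

Both catches appear fully squeezed: the opening reads as it did on the 42 mm plate. Lift slowly.

>>> {"fn": "jog_arm", "kwargs": {
  "series": [
    [[0, 0, -1, 0, 0, 0, 36], [0, 0, -1, 0, 0, 0, 36], [0, 0, -1, 0, 0, 0, 36], [0, 0, -1.5, 0, 0, 0, 36], [0, 0, -2, 0, 0, 0, 36], [0, 0, -2, 0, 0, 0, 36], [0, 0, -2, 0, 0, 0, 36], [0, 0, -2, 0, 0, 0, 36], [0, 0, 0, 0, 0, 0, 36], [0, 0, 0, 0, 0, 0, 36]]
  ]
}}

```text
time_s: 14.65
eef_pos: [0.5308, 0.0467, 0.0436]
eef_rot: [-0.0, 0.824, 0.567, -0.0]
wrist_force: [-0.8, 0.2, -6.0]
opening: 0.436
grasp_force: 59.8
```

```bash
cat > chk2.py <<'E'
from h import *
import sys
c=grab('wrist',sys.argv[1]);plan([.5312,.0465,.17],-21,1);e=brass(c);print(e)
u,v=e[0];P=cloud(c);print([np.median(P[int(v+a)-1:int(v+a)+2,int(u+b)-1:int(u+b)+2,2]).round(4) for a,b in((0,-28),(0,28),(-25,0),(25,0))])
E
python3 chk2.py w10
```

```text
at [0.5308 0.0467 0.0435] F [-0.6  1.  -6.2] open 37.4 g 59.8 t 14.7
[-0.1, 0.3, -126.5] [-0.0008, 0.0001, 0.0004]
((283.0989074707031, 189.6130828857422), (115.69657897949219, 142.021484375), 177.85845947265625)
[np.float64(0.0533), np.float64(0.0535), np.float64(0.054), np.float64(0.0534)]
```

It came free, carrying 6 N, with the plate riding along level. Lift on, gently.

>>> {"fn": "jog_arm", "kwargs": {
  "series": [
    [[0, 0, -3, 0, 0, 0, 36], [0, 0, -5, 0, 0, 0, 36], [0, 0, -8, 0, 0, 0, 36], [0, 0, -10, 0, 0, 0, 36], [0, 0, -10, 0, 0, 0, 36], [0, 0, -10, 0, 0, 0, 36], [0, 0, -10, 0, 0, 0, 36], [0, 0, -10, 0, 0, 0, 36], [0, 0, -10, 0, 0, 0, 36], [0, 0, -10, 0, 0, 0, 36]]
  ]
}}

```text
time_s: 15.7
eef_pos: [0.5312, 0.0466, 0.1306]
eef_rot: [0.0, 0.824, 0.567, 0.0]
wrist_force: [-0.5, -0.1, -7.3]
opening: 0.432
grasp_force: 59.8
```

>>> {"fn": "jog_arm", "kwargs": {
  "series": [
    [[0, 0, -10, 0, 0, 0, 36], [0, 0, -10, 0, 0, 0, 36], [0, 0, -10, 0, 0, 0, 36], [0, 0, -10, 0, 0, 0, 36], [0, 0, -8, 0, 0, 0, 36], [0, 0, -6, 0, 0, 0, 36], [0, 0, -4, 0, 0, 0, 36], [0, 0, -2, 0, 0, 0, 36], [0, 0, 0, 0, 0, 0, 36], [0, 0, 0, 0, 0, 0, 36]]
  ]
}}

```text
time_s: 16.7
eef_pos: [0.531, 0.0466, 0.1893]
eef_rot: [-0.0, 0.824, 0.567, -0.0]
wrist_force: [0.0, -0.5, -5.8]
opening: 0.436
grasp_force: 59.8
```

>>> {"fn": "jog_arm", "kwargs": {
  "series": [
    [[0, 0, 0, 0, 0, 0, 36], [0, 0, 0, 0, 0, 0, 36], [0, 0, 0, 0, 0, 0, 36], [0, 0, 0, 0, 0, 0, 36], [0, 0, 0, 0, 0, 0, 36], [0, 0, 0, 0, 0, 0, 36], [0, 0, 0, 0, 0, 0, 36], [0, 0, 0, 0, 0, 0, 36], [0, 0, 0, 0, 0, 0, 36], [0, 0, 0, 0, 0, 0, 36]]
  ]
}}

```text
time_s: 17.7
eef_pos: [0.5312, 0.0466, 0.1897]
eef_rot: [-0.0, 0.824, 0.567, 0.0]
wrist_force: [-0.4, -0.6, -6.7]
opening: 0.435
grasp_force: 59.8
```

```bash
python3 chk2.py w11; python3 -c "
from h import *
cv2.imwrite('pics/w11.png',load('w11')['frame'])"
```

```text
at [0.5312 0.0466 0.1897] F [ 0.  -0.8 -6.7] open 37.0 g 59.8 t 17.75
[-0.1, -0.0, 19.7] [0.0, -0.0, 0.0003]
((283.3366394042969, 190.09127807617188), (114.54229736328125, 143.45269775390625), 177.96456909179688)
[np.float64(0.1998), np.float64(0.1999), np.float64(0.1995), np.float64(0.2)]
```

View pics/w11.png

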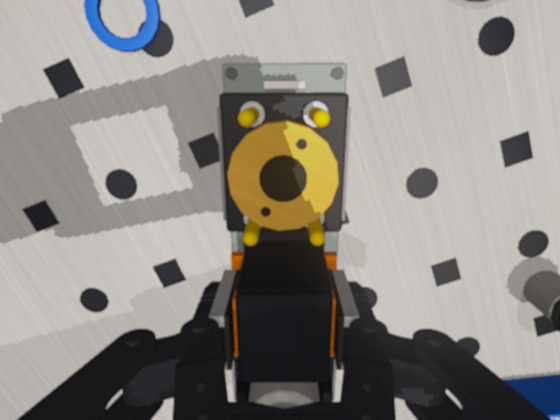

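The cassette hangs level in the squeezed catches. The plate is still at (283,178) between the four pins, and its top is at 0.200 m, up 156 mm. Handing in.

```bash
python3 -c "
from bench import ctrl
print(ctrl.hand_in())"
```

```text
the job is handed in; nothing more can be done
None
```

The job is handed in at about 18 s: the brass plate is seated on the die, and the cassette is held still and level by its squeezed catches, 156 mm above where it sat in the stand.

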